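# Park the bench torch on its rail

### The arm

A 7-joint arm with a two-finger parallel gripper is mounted at the origin on the work surface. World frame = base frame: x ahead of the robot, y to its left, z up, the work surface at z = 0. Lengths are in m, angles in rad, forces in N, time in s.
With the tool pointing down it reaches from about 0.425 to 0.95 m from the base axis. Payload 16.7 kg.
Tool frame: the origin (TCP) lies at the very end of the fingers, on their centre line; the grasp point (between the pads) lies 19 mm behind it; z points along the fingers, y is the line along which they close (so a half turn about z gives the same grasp; the last joint's range is limited). The gripper opens to 94 mm and grips with 3 to 60 N. Pads are 16 mm wide; open, the fingers measure 119 mm over their backs; the gripper's body (75 mm by 177 mm) begins 78 mm behind the grasp point.
Start: joints at [1.032, 0.426, 0.074, 1.606, -0.034, 1.111, -0.067], TCP at [0.256, -0.625, 0.205] pointing down, gripper open.
Joint ranges: [-2.85, 2.85], [-0.5, 2.14], [-1.23, 1.37], [0.21, 2.46], [-1.02, 4.16], [0.16, 2.05], [-2.73, 2.73]. Speed limits (rad/s): [1.89, 1.89, 2.39, 2.39, 3.01, 3.01, 3.01].

### API

Orientations are given as a rotation vector (axis times angle).
In Python, from rig import env, camera, hand_in gives the robot as it stands.
- The arm moves only by the shell command python3 -m crank 'ROWS' [FORCE]. ROWS is JSON, one flat list of numbers, 7 for each row, row after row: the shift along the tool's x, y, z in m, then the turn, a rotation vector about the tool's x, y, z in rad, then the finger opening in m, from 0 to 0.094. A call has 1 to 10 rows; each row is the pose to reach, as a shift and turn from the pose commanded when the call began, along the tool's axes at that moment; what a row does not reach only later rows make up. A row lasts 1/12 s, in which the tool goes at most 41.7 mm and 7.16 degrees, less where a joint would pass 70% of its speed; a pose out of reach is approached as far as the arm can. A call with a gripper value outside its range is refused whole. The fingers move at their own pace and stop on an object; FORCE is the grip in N (left out, the last holds). Time passes only in rows, so rows that repeat a pose let the fingers close. It gives the time, the measured TCP pose, the force, the opening and the grip force at its end, in the units of the state.
- env.sense(): the state, without advancing time (a new reading comes with each control period).
- camera(name): name is "scene" or "top"; returns a dict with "color" (420x560x3 uint8, red, green, blue), "K" (3x3 intrinsics, pixels), "dist" ([k1, k2, p1, p2, k3] as OpenCV has them; the pictures are not rectified), "eye" and "orientation" of the camera in the world. Camera axes: x right, y down, z forward; pixel columns grow to the right and rows downward; lengths in m; the calibration is good to about 2 mm. A picture is of the moment at which its call begins. There is no depth.
- hand_in(): hands the job in; it is judged then, once.
The state is a dict: "t": time; "joint_pos": joint angles; "joint_vel": joint speeds; "tau": joint torques, N m; "tcp_pos": TCP position; "orientation": TCP orientation; "force": force on the tool from outside, world axes, zero at the start; "moment": the same for the moment, N m; "grip_width": opening from 0.0 (shut) to 1.0 (fully open); "grip_force": force on a finger pad.
Only numpy, scipy, OpenCV 4.12 (cv2) and the standard library are available. Lean on these libraries where they do the work, as an engineer would, in place of code of your own. Each camera call takes 0.05 s, during which the arm holds its last target. There are 200 camera calls.

### The job

Pick the hand torch off the soldering disc by its orange grip, bring its steel carrier plate to the open yellow mouth of the raised rail, and slide it in until it has pushed the red extractor switch inside the rail fully home. Its housing gives a little, so push on until you feel the solid stop, press there for a moment with about 15 N, and never load the rail or switch with more than 22 N. Let go and leave the torch hanging in the rail; keep the gripper itself off the rail and switch, and leave everything else where it is.

Things in the scene. Friction and masses are not known exactly. Their poses are not given: they have to be found in the camera images.
- torch: loose standing hand torch, 0.28 kg, origin at the centre of its underside, z up. Black foot 50 mm across, black tank 35 mm across up to 74 mm, brass cap 24 mm across up to 78 mm; brass nozzle 16 to 20 mm thick along -x, its axis 63 mm up, ending 56 mm out. It goes in with its x along the rail's x (nozzle pointing back out of the mouth)
- grip (a point): centre of the orange grip, a block 16 x 16 mm, from 130 to 162 mm above the torch's underside; this point 147 mm above it; axes as the torch. May be pinched along x or y
- carrier (a point): centre of the steel carrier plate (36 mm along x, 30 mm along y, 6 mm thick), 98 mm above the torch's underside; axes as the torch. A steel stem 8 mm thick runs from the tank through the plate up to the grip
- rail: fixed aluminium rail on four posts, origin on the bench under the mouth, x from the open mouth to the closed end, z up, 260 mm long. Two facing C-channels; the plate runs between them in a space 34 mm wide, 9.5 mm high, its floor 145 mm up. A 14 mm slot above and below passes the stem. Rail top 158.5 mm up (red tab 163, switch housing 169, its screw 175 mm)
- mouth (a point): on the rail's centre line at the mouth plane, 148 mm above the bench: where the plate's centre passes when it rests on the floor; axes as the rail. Yellow bell mouth from x = -20 mm to 0, widening about 7 mm to each side, up and down. Posts at x = 45 and 235 mm, 43 to 57 mm to either side, on base strips 6 mm high, 40 to 70 mm to either side
- switch (a joint): red slide block in the channel, travel along the rail's x in m: 0 out, 0.012 home. About 5 N moves it; no spring, stays where left; starts at 0 to 0.003. Its black housing then gives way too, at about 7.5 N, by 0 to 10 mm before the solid stop. Where it is clamped varies: the red face at 0 lies 130 to 190 mm from the mouth, to be felt or seen from above
- disc: fixed grey soldering disc 200 mm across, 20 mm thick, origin at the centre of its underside; the torch stands on it
- cup: small silver cup, 42 mm across, 22 mm high, on the disc; origin at its underside; bystander
- collar: brass collar 32 mm across, 12 mm high, on the disc; origin at its underside; bystander
- charcoal: black charcoal block 60 x 100 x 35 mm; origin at the centre of its underside; bystander
- flux: jar 52 mm across, 60 mm high, red cap; origin at its underside; bystander
- enamel: jar 44 mm across, 50 mm high, blue cap; origin at its underside; bystander
- hammer: hammer with a wooden handle, about 250 mm long, lying on the bench; bystander
- probe: steel probe with a red handle, about 200 mm long, lying on the bench; bystander
Things that resemble listed ones, but are neither listed nor needed, are in the scene too. Leave any blue or purple look-alike of the torch alone.

How it is judged:
By the outcome, as a careful person would: the job done as asked, in the order asked, and still so for the second after the job is handed in, with the robot touching nothing.
It also fails if it takes over 72 s, if anything falls off the work surface, if the arm or the gripper's body presses on something with over 40 N, if the wrist force passes 120 N, or if a joint passes its speed limit or range.

## Working session

There is one attempt and no reset: what is moved stays moved. The work goes in short steps, Python scripts to look and compute and a shell command to move; the robot and the scene stay as the last step left them, time stands still between calls to the robot, and variables do not carry over. Pictures are saved under pics/ and viewed, at most 10 in all, crops included, and the job is handed in when it is done.

```bash
mkdir -p pics; ls; python3 - <<'E'
from rig import env,camera
import cv2
for n in("scene","top"):
    c=camera(n); cv2.imwrite(f"pics/{n}0.png",cv2.resize(c["color"][:,:,::-1],(800,600),interpolation=cv2.INTER_CUBIC))
    print(n,c["K"],c["dist"],c["eye"],c["orientation"])
s=env.sense();print(s)
E
```

```text
pics
scene [[445.40581903   0.         275.46361335]
 [  0.         445.40581903 210.41057479]
 [  0.           0.           1.        ]] [-0.06225748  0.          0.          0.          0.        ] [1.43386027 0.05241011 0.68949667] [-1.58925189 -1.65798992  0.93062818]
top [[501.25020129   0.         280.9122732 ]
 [  0.         501.25020129 204.30930766]
 [  0.           0.           1.        ]] [0.0640233 0.        0.        0.        0.       ] [ 0.40145783 -0.01306822  1.39606512] [-2.16944216  2.17580897 -0.07074866]
{'t': 0.1, 'joint_pos': array([ 1.03252039,  0.42663878,  0.07389127,  1.60652755, -0.03412502,
        1.11076841, -0.06713683]), 'joint_vel': array([ 0.00035211, -0.00040466,  0.00029879, -0.00049445,  0.00051749,
       -0.0006706 ,  0.0003935 ]), 'tau': array([ 8.42851878e-03, -9.37475538e+01,  3.67732465e+00, -4.55045056e+01,
       -4.86618094e-02,  1.68717443e-02,  6.85781970e-05]), 'tcp_pos': array([ 0.2556811 , -0.62429604,  0.20487405]), 'orientation': array([-3.08143204e+00, -6.06471399e-01,  4.30416451e-04]), 'force': array([ 0.1691261 , -0.59012103,  0.56457505]), 'moment': array([ 0.0242875 , -0.02850429, -0.00982546]), 'grip_force': 0.0, 'grip_width': 1.000692120088895}
```

View pics/scene0.png

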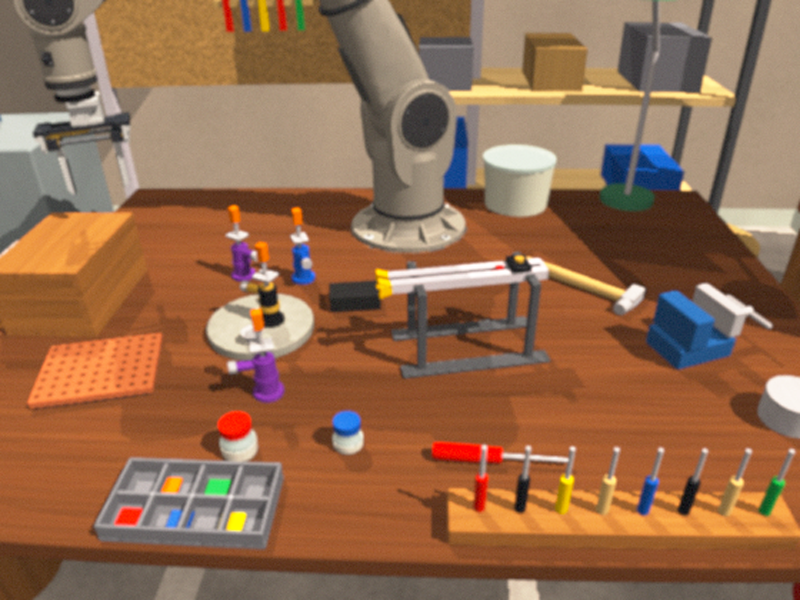

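View pics/top0.png

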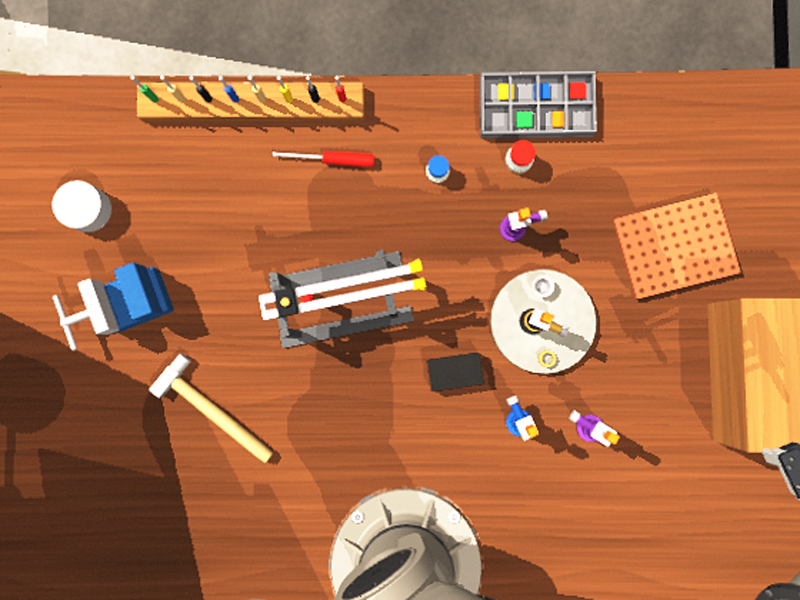

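Candidates for the torch, in view pixels. Top view: the black torch on the disc (530,321), purple (515,225), blue (520,420), purple (595,428). Scene view: black (267,300), purple (242,255), blue (302,258), purple (265,370). The description picks the black one with brass parts standing on the disc. I'll check it in close crops.

```bash
cat > h.py <<'E'
import numpy as np,cv2
from scipy.spatial.transform import Rotation as R
def ray(c,u,v):
    p=cv2.undistortPoints(np.array([[[u,v]]],float),c["K"],np.array(c["dist"]))[0,0]
    d=R.from_rotvec(c["orientation"]).apply([p[0],p[1],1]); return np.array(c["eye"]),d
def at_z(c,u,v,z):
    e,d=ray(c,u,v); return e+d*(z-e[2])/d[2]
def proj(c,P):
    r=R.from_rotvec(c["orientation"]).inv(); P=np.atleast_2d(P)
    q=r.apply(P-np.array(c["eye"]))
    return cv2.projectPoints(q,np.zeros(3),np.zeros(3),c["K"],np.array(c["dist"]))[0][:,0]
def crop(c,x,y,w,h,k):
    return cv2.resize(c["color"][y:y+h,x:x+w,::-1],(w*k,h*k),interpolation=cv2.INTER_NEAREST)
E
python3 - <<'E'
from rig import camera
from h import *
t=camera("top");s=camera("scene")
a=crop(t,335,180,100,75,4); b=crop(s,140,145,100,75,4)
c=crop(t,170,165,135,80,5)[:300*2,:]
im=np.hstack([a,b]); c=cv2.copyMakeBorder(crop(t,172,165,133,50*1,6),0,0,0,2,0)
cv2.imwrite("pics/c1.png",np.vstack([im,c[:,:800]]))
E
```

```text
(no output)
```

View pics/c1.png

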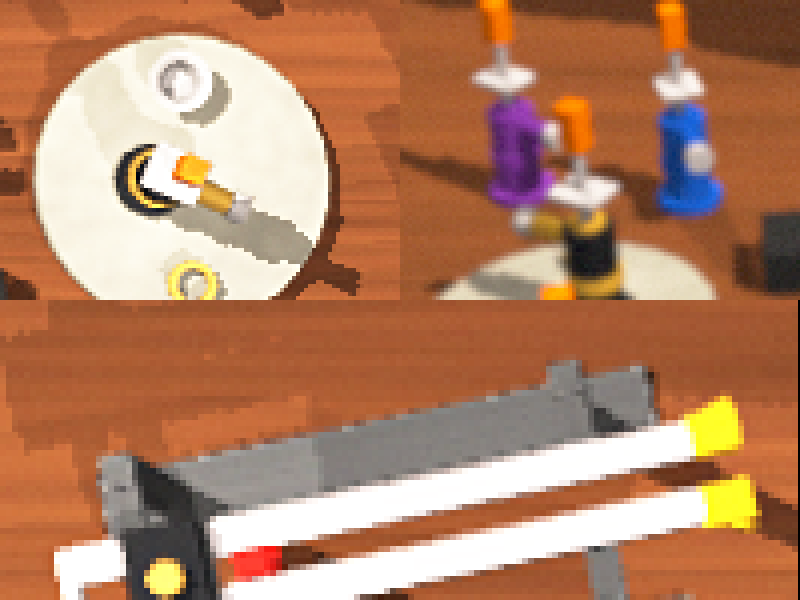

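The crops confirm the black torch, with its brass nozzle at the top-view crop's lower right. Its grip is at raw top pixel (383,222) and raw scene pixel (184,175). The yellow mouth is at about raw top (293,192), and the red tab's front edge is at about raw top (219,208).

```bash
cat > m.py <<'E'
from h import *
from scipy.optimize import least_squares
def mask(c,lo,hi,box):
    h=cv2.cvtColor(c["color"],cv2.COLOR_RGB2HSV); m=cv2.inRange(h,np.array(lo),np.array(hi))
    z=np.zeros_like(m); x,y,w,hh=box; z[y:y+hh,x:x+w]=m[y:y+hh,x:x+w]; return z
def cen(m):
    v,u=np.nonzero(m); return np.array([u.mean(),v.mean()]),len(u)
def sil(c,pts):  # silhouette centroid,area of a convex body
    h=cv2.convexHull(proj(c,pts).astype(np.float32)); M=cv2.moments(h); return np.array([M["m10"]/M["m00"],M["m01"]/M["m00"]]),M["m00"]
def box(cx,cy,a,w,d,z0,z1):
    r=R.from_euler("z",a).as_matrix()[:2,:2]
    return np.array([[*(r@[sx*w/2,sy*d/2]+[cx,cy]),z] for sx in(-1,1) for sy in(-1,1) for z in(z0,z1)])
E
python3 - <<'E'
from rig import camera
from m import *
t=camera("top");s=camera("scene")
mt=mask(t,(8,150,150),(19,255,255),(376,215,14,14)); ms=mask(s,(5,150,150),(19,255,255),(177,166,14,18))
ct,nt=cen(mt);cs,ns=cen(ms);print("orange",ct,nt,cs,ns)
tip=np.array([395.5,232.])
def f(p):
    x,y,a,z=p; b=box(x,y,a,.016,.016,z+.130,z+.162)
    n=proj(t,[x-.056*np.cos(a),y-.056*np.sin(a),z+.063])[0]
    return np.r_[sil(t,b)[0]-ct,sil(s,b)[0]-cs,(n-tip)*.5]
g=at_z(t,*ct,.18)
r=least_squares(f,[g[0],g[1],1.1,.02]);print("torch x y yaw z",r.x,r.fun, "areas",sil(t,box(*r.x[:3],.016,.016,.15,.182))[1],sil(s,box(*r.x[:3],.016,.016,.15,.182))[1])
print("foot proj",proj(t,[r.x[0],r.x[1],.025]))
print("disc centre guess", at_z(t,335+181/4,180+170/4,.02))
# rail
h=cv2.cvtColor(t["color"],cv2.COLOR_RGB2HSV)
up=[];lo=[]
for u in range(222,284,3):
    col=t["color"][160:225,u].min(1).astype(int)>170
    v=np.nonzero(col)[0]
    k=np.nonzero(np.diff(v)>2)[0]
    if len(k)==1: up.append((u,160+v[k[0]]+.5)); lo.append((u,160+v[k[0]+1]-.5)); 
    else: print("u",u,v)
P=lambda L:np.array([at_z(t,u,v,.1585)[:2] for u,v in L])
A,B=P(up),P(lo)
C=(A+B)/2
d=np.polyfit(C[:,1],C[:,0],1);print("centre x=a*y+b",d,"slot",np.mean(np.linalg.norm(A-B,axis=1)),np.std(C[:,0]-np.polyval(d,C[:,1])))
e=np.array([d[0],1]);e/=np.linalg.norm(e); yaw=np.arctan2(e[1],e[0]);n=np.array([-e[1],e[0]])
o=np.array([d[1],0])
my=mask(t,(22,150,150),(34,255,255),(280,175,25,30)); v,u=np.nonzero(my)
Y=np.array([at_z(t,a,b,.1585)[:2] for a,b in zip(u,v)])-o
al=Y@e; la=Y@n
print("yaw",yaw,"yellow along",al.min(),al.max(),"lat",la.min(),la.max())
mr=mask(t,(0,150,120),(7,255,255),(205,200,20,14))|mask(t,(173,150,120),(180,255,255),(205,200,20,14)); v,u=np.nonzero(mr)
Rr=np.array([at_z(t,a,b,.163)[:2] for a,b in zip(u,v)])-o
print("red along",(Rr@e).min(),(Rr@e).max(),"lat",(Rr@n).min(),(Rr@n).max(),len(u))
ww=mask(t,(0,0,200),(180,40,255),(175,165,115,65)); v,u=np.nonzero(ww)
W=np.array([at_z(t,a,b,.1585)[:2] for a,b in zip(u,v)])-o
print("white along",(W@e).min(),(W@e).max(),"lat",(W@n).min(),(W@n).max())
for al0 in (al.min(),al.max()):print(o+e*al0)
E
```

```text
orange [382.92 223.64] 25 [184.26818182 173.84545455] 220
torch x y yaw z [ 0.45211934 -0.23960553  1.22751113  0.0249486 ] [-0.81852794  0.20345964 -0.11666355  0.11221762  0.63184568  0.22460472] areas 65.9433371683117 119.82047629449517
foot proj [[372.07093289 226.10405237]]
disc centre guess [ 0.4621009  -0.26278514  0.02      ]
centre x=a*y+b [-0.20450317  0.5270161 ] slot 0.012331207030028398 0.0006863591572459275
yaw 1.772518086580625 yellow along -0.031396891486956374 -0.00958110446411388 lat -0.027741307544641387 0.025556978269438358
red along 0.16420929715599675 0.1845019156236384 lat -0.005161746838986036 0.005979649490818789 39
white along -0.011102596111697312 0.25588050004738405 lat -0.02274047548598754 0.0220262813304149
[ 0.53330667 -0.03076026]
[ 0.52893573 -0.00938683]
```

```bash
python3 - <<'E'
from rig import camera
from m import *
t=camera("top");s=camera("scene")
ct,nt=cen(M:=mask(t,(8,190,190),(24,255,255),(376,215,14,12)))
cs,ns=cen(N:=mask(s,(5,200,185),(22,255,255),(177,166,14,20)))
print(ct,nt,cs,ns)
for m,b in((M,(376,215,14,12)),(N,(177,166,14,20))):
    x,y,w,h=b
    for r in m[y:y+h,x:x+w]: print("".join(".#"[int(q>0)] for q in r))
tip=np.array([395.5,232.])
def f(p):
    x,y,a=p;z=.02; b=box(x,y,a,.016,.016,z+.130,z+.162)
    n=proj(t,[x-.056*np.cos(a),y-.056*np.sin(a),z+.063])[0]
    return np.r_[sil(t,b)[0]-ct,sil(s,b)[0]-cs,(n-tip)*.5]
r=least_squares(f,[.45,-.24,1.2]);b=box(*r.x,.016,.016,.15,.182);print(r.x,r.fun,sil(t,b)[1],sil(s,b)[1],proj(t,[*r.x[:2],.025]))
a=r.x[2];pl=box(*r.x,.036,.030,.115,.121);print("plate corners top px",((proj(t,pl[1::2])-[335,180])*4).round())
E
```

```text
[381.97674419 221.8372093 ] 43 [183.93069307 174.94059406] 101
..............
..............
..............
..............
....####......
...#######....
...########...
...########...
..########....
..####...#....
......##.#....
..............
..............
..............
..............
...######.....
..#########...
.##########...
.##########...
..#########...
....#######...
.....######...
.....######...
.....#######..
.....#######..
.....#######..
......######..
......######..
......#####...
..............
..............
..............
[ 0.45599264 -0.23999115  1.16774824] [-0.12349337  0.50543409 -0.02579265  1.47224548  0.26147116  0.10218441] 66.33535152627155 121.26784162549302 [[372.18800261 224.67999338]]
plate corners top px [[209. 162.]
 [192. 206.]
 [156. 140.]
 [138. 183.]]
```

```bash
cat > g.py <<'E'
# usage: g.py x y z yaw  -> shift & turn in tool axes to put TCP there, tool down, tool y along yaw (mod pi)
import sys; from h import *; from rig import env
x,y,z,a=map(float,sys.argv[1:5]); s=env.sense()
T=R.from_rotvec(s["orientation"])
best=None
for k in(0,np.pi):
    yy=np.array([np.cos(a+k),np.sin(a+k),0]); zz=np.array([0,0,-1.]); xx=np.cross(yy,zz)
    G=R.from_matrix(np.c_[xx,yy,zz]); w=(T.inv()*G).as_rotvec()
    if best is None or np.linalg.norm(w)<np.linalg.norm(best): best=w
d=T.inv().apply(np.array([x,y,z])-s["tcp_pos"])
print("t",round(s["t"],2),"pos",s["tcp_pos"].round(4),"yaw_y",np.arctan2(*T.as_matrix()[1::-1,1]).round(4),"q",s["joint_pos"].round(2))
print("shift",d.round(4),"turn",best.round(4),"F",s["force"].round(2),"M",s["moment"].round(3),"w",round(s["grip_width"]*.094,4),"gf",round(s["grip_force"],1))
E
python3 g.py .456 -.240 .235 1.168
```

```text
t 0.4 pos [ 0.2558 -0.6246  0.2054] yaw_y -1.182 q [ 1.03  0.43  0.07  1.61 -0.03  1.11 -0.07]
shift [ 0.331  -0.28   -0.0296] turn [-2.000e-04  1.000e-04  7.915e-01] F [-0.21 -0.28 -0.53] M [-0.039  0.03  -0.029] w 0.0938 gf 0.0
```

```bash
python3 -m crank '[0,0,-0.03,0,0,0.05,0.094, 0.01,-0.01,-0.07,0,0,0.12,0.094, 0.04,-0.035,-0.09,0,0,0.22,0.094, 0.07,-0.06,-0.09,0,0,0.32,0.094, 0.1,-0.085,-0.09,0,0,0.42,0.094, 0.13,-0.11,-0.09,0,0,0.52,0.094, 0.16,-0.135,-0.09,0,0,0.62,0.094, 0.19,-0.16,-0.09,0,0,0.72,0.094, 0.22,-0.185,-0.09,0,0,0.79,0.094, 0.24,-0.203,-0.09,0,0,0.79,0.094]' && python3 g.py .456 -.240 .235 1.168
```

```text
t: 1.23
tcp_pos: [0.4026, -0.3425, 0.2958]
orientation: [-3.077, 0.63, -0.001]
force: [0.7, -1.1, 0.9]
grip_width: 0.997
grip_force: 0.0
t 1.23 pos [ 0.4026 -0.3425  0.2958] yaw_y -1.9747 q [ 0.57  0.11  0.01  1.82 -0.    1.21 -1.39]
shift [ 0.0088 -0.1152  0.0608] turn [-0.0005 -0.0006 -0.0011] F [ 0.69 -1.08  0.87] M [ 0.044 -0.051  0.011] w 0.0937 gf 0.0
```

```bash
python3 -m crank '[0.002,-0.03,0,0,0,0,0.094, 0.004,-0.06,0.01,0,0,0,0.094, 0.007,-0.09,0.03,0,0,0,0.094, 0.0088,-0.11,0.05,0,0,0,0.094, 0.0088,-0.1152,0.0608,0,0,0,0.094, 0.0088,-0.1152,0.0608,0,0,0,0.094, 0.0088,-0.1152,0.0608,0,0,0,0.094]' && python3 g.py .456 -.240 .152 1.168; python3 - <<'E'
from rig import camera
from h import *
t=camera("top");s=camera("scene")
cv2.imwrite("pics/c2.png",np.hstack([crop(t,335,180,100,100,4),crop(s,140,110,100,100,4)]))
E
```

```text
t: 1.82
tcp_pos: [0.4537, -0.2438, 0.2348]
orientation: [3.078, -0.626, -0.001]
force: [0.2, 0.9, 0.2]
grip_width: 1.0
grip_force: 0.0
t 1.82 pos [ 0.4537 -0.2438  0.2348] yaw_y -1.9723 q [ 0.44  0.14 -0.08  1.92  0.01  1.08 -1.62]
shift [ 0.0007 -0.0045  0.0828] turn [0.0003 0.0006 0.0013] F [0.16 0.9  0.19] M [0.032 0.028 0.007] w 0.094 gf 0.0
```

View pics/c2.png

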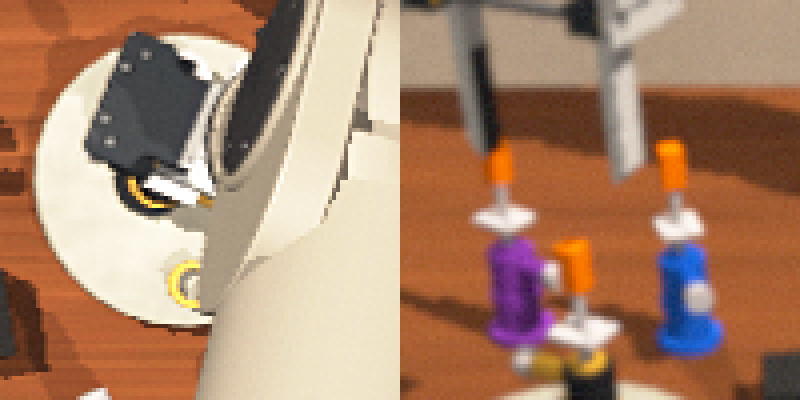

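The fingers straddle the black torch's grip: fingertips at crop (485,150) and (625,180), grip at (573,265). I'll go down partway, let the arm settle and re-measure.

```bash
python3 -m crank '[0,0,0.015,0,0,0,0.094, 0,0,0.03,0,0,0,0.094, 0,0,0.03,0,0,0,0.094, 0,0,0.03,0,0,0,0.094]' && python3 g.py .456 -.240 .152 1.168; python3 - <<'E'
from rig import camera,env
from h import *
s=camera("scene"); p=env.sense(); T=R.from_rotvec(p["orientation"])
for y in(-.047,.047): print((proj(s,p["tcp_pos"]+T.apply([0,y,0]))[0]-[140,110])*4+[400,0])
E
```

```text
t: 2.25
tcp_pos: [0.4537, -0.2441, 0.2053]
orientation: [3.078, -0.628, -0.0]
force: [0.7, 0.9, 0.2]
grip_width: 1.002
grip_force: 0.0
t 2.25 pos [ 0.4537 -0.2441  0.2053] yaw_y -1.9736 q [ 0.44  0.17 -0.08  1.96  0.02  1.02 -1.62]
shift [ 0.0005 -0.0046  0.0533] turn [0.0001 0.0001 0.    ] F [0.66 0.86 0.19] M [0.063 0.029 0.007] w 0.0942 gf 0.0
[624.47367407 221.34987051]
[501.41268239 194.46846987]
```

```bash
python3 -m crank '[0.0005,-0.0046,0.015,0,0,0,0.094, 0.0005,-0.0046,0.035,0,0,0,0.094, 0.0005,-0.0046,0.05,0,0,0,0.094, 0.0005,-0.0046,0.0533,0,0,0,0.094, 0.0005,-0.0046,0.0533,0,0,0,0.094, 0.0005,-0.0046,0.0533,0,0,0,0.05]' 50 && python3 -m crank '[0,0,0,0,0,0,0.035, 0,0,0,0,0,0,0.025, 0,0,0,0,0,0,0.022, 0,0,0,0,0,0,0.019, 0,0,0,0,0,0,0.016, 0,0,0,0,0,0,0.01, 0,0,0,0,0,0,0.0, 0,0,0,0,0,0,0, 0,0,0,0,0,0,0, 0,0,0,0,0,0,0]' 50 && python3 g.py .456 -.240 .152 1.168
```

```text
t: 2.8
tcp_pos: [0.4569, -0.2395, 0.1526]
orientation: [3.078, -0.626, 0.002]
force: [0.1, 0.3, 0.3]
grip_width: 0.959
grip_force: 0.0
t: 3.63
tcp_pos: [0.4564, -0.2391, 0.1514]
orientation: [-3.079, 0.626, 0.0]
force: [0.3, 0.2, 1.1]
grip_width: 0.256
grip_force: 0.0
t 3.63 pos [ 0.4564 -0.2391  0.1514] yaw_y -1.972 q [ 0.43  0.23 -0.09  2.01  0.03  0.9  -1.64]
shift [ 0.      0.001  -0.0006] turn [-0.      0.0001  0.0016] F [0.25 0.25 1.09] M [0.048 0.069 0.022] w 0.0241 gf 0.0
```

Fingers are still closing.

```bash
python3 -m crank '[0,0,0,0,0,0,0, 0,0,0,0,0,0,0, 0,0,0,0,0,0,0, 0,0,0,0,0,0,0, 0,0,0,0,0,0,0]' 55 && python3 -m crank '[0,0,-0.005,0,0,0,0, 0,0,-0.015,0,0,0,0, 0,0,-0.025,0,0,0,0, 0,0,-0.033,0,0,0,0, 0,0,-0.033,0,0,0,0, 0,0,-0.033,0,0,0,0, 0,0,-0.033,0,0,0,0]' && python3 g.py .5431 -.0789 .184 1.7725
```

```text
t: 4.05
tcp_pos: [0.4562, -0.2391, 0.1512]
orientation: [-3.078, 0.626, 0.001]
force: [-0.1, -0.6, -2.6]
grip_width: 0.161
grip_force: 55.0
t: 4.63
tcp_pos: [0.4562, -0.2391, 0.1843]
orientation: [-3.079, 0.626, -0.0]
force: [0.4, -0.1, -3.5]
grip_width: 0.168
grip_force: 55.0
t 4.63 pos [ 0.4562 -0.2391  0.1843] yaw_y -1.972 q [ 0.43  0.19 -0.09  1.98  0.02  0.97 -1.63]
shift [ 0.0174 -0.1814  0.0003] turn [-0.    -0.    -0.603] F [ 0.36 -0.09 -3.48] M [ 0.12  -0.049  0.003] w 0.0158 gf 55.0
```

```bash
python3 -m crank '[0.001,-0.008,0,0,0,-0.02,0, 0.002,-0.024,0,0,0,-0.07,0, 0.004,-0.044,0,0,0,-0.14,0, 0.006,-0.064,0,0,0,-0.21,0, 0.009,-0.087,0,0,0,-0.28,0, 0.011,-0.11,0,0,0,-0.36,0, 0.013,-0.133,0,0,0,-0.44,0, 0.015,-0.153,0,0,0,-0.51,0, 0.0165,-0.17,0,0,0,-0.57,0, 0.0174,-0.1814,0.001,0,0,-0.603,0]' && python3 -m crank '[0,0,0,0,0,0,0, 0,0,0,0,0,0,0, 0,0,0,0,0,0,0]' && python3 g.py .5431 -.0789 .183 1.7725; python3 - <<'E'
from rig import camera
from h import *
t=camera("top");s=camera("scene")
cv2.imwrite("pics/c3.png",np.vstack([crop(t,165,160,200,75,4),crop(s,165,150,200,75,4)]))
E
```

```text
t: 5.47
tcp_pos: [0.5443, -0.0758, 0.1833]
orientation: [-3.124, -0.329, -0.001]
force: [0.1, 0.2, -2.7]
grip_width: 0.165
grip_force: 55.0
t: 5.72
tcp_pos: [0.5429, -0.0796, 0.1832]
orientation: [3.126, 0.314, -0.001]
force: [0.0, -0.4, -2.9]
grip_width: 0.166
grip_force: 55.0
t 5.72 pos [ 0.5429 -0.0796  0.1832] yaw_y -1.3704 q [ 0.26  0.26 -0.27  1.9   0.08  0.99 -1.42]
shift [ 0.0004 -0.0007  0.0002] turn [ 0.0001  0.0007 -0.0013] F [ 0.01 -0.36 -2.94] M [-0.033  0.026  0.023] w 0.0156 gf 55.0
```

View pics/c3.png

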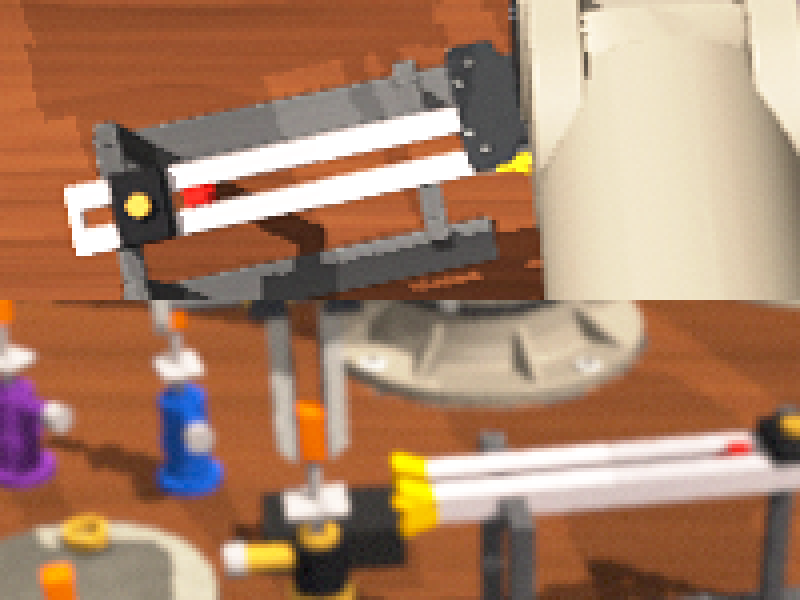

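Torch hangs upright, nozzle pointing out at crop (250,557), plate at (315,500) level with the yellow mouth at (415,495). I'll go in gently now.

```bash
python3 -m crank '[0.0004,-0.008,0,0,0,0,0, 0.0004,-0.018,0,0,0,0,0, 0.0004,-0.028,0,0,0,0,0, 0.0004,-0.036,0,0,0,0,0, 0.0004,-0.042,0,0,0,0,0, 0.0004,-0.046,0,0,0,0,0, 0.0004,-0.05,0,0,0,0,0, 0.0004,-0.05,0,0,0,0,0, 0.0004,-0.05,0,0,0,0,0]' && python3 g.py .5291 -.0103 .183 1.7725
```

```text
t: 6.57
tcp_pos: [0.5336, -0.0299, 0.1834]
orientation: [3.126, 0.317, -0.0]
force: [-0.0, -0.2, -2.0]
grip_width: 0.168
grip_force: 55.0
t 6.57 pos [ 0.5336 -0.0299  0.1834] yaw_y -1.3689 q [ 0.19  0.24 -0.3   1.93  0.08  0.99 -1.51]
shift [-0.0005 -0.0201  0.0004] turn [0.     0.     0.0002] F [-0.03 -0.2  -2.04] M [-0.025 -0.003  0.014] w 0.0158 gf 55.0
```

```bash
python3 -m crank '[0,-0.003,0,0,0,0,0, 0,-0.006,0,0,0,0,0, 0,-0.009,0,0,0,0,0, 0,-0.01,0,0,0,0,0, 0,-0.01,0,0,0,0,0]' && python3 g.py .5291 -.0103 .183 1.7725
```

```text
t: 6.98
tcp_pos: [0.5315, -0.0197, 0.1834]
orientation: [-3.125, -0.317, 0.0]
force: [-0.4, 0.6, -2.0]
grip_width: 0.163
grip_force: 55.0
t 6.98 pos [ 0.5315 -0.0197  0.1834] yaw_y -1.3686 q [ 0.18  0.23 -0.31  1.93  0.08  0.99 -1.53]
shift [-0.0004 -0.0097  0.0004] turn [-0.0001  0.0001  0.0005] F [-0.38  0.59 -2.  ] M [0.021 0.17  0.031] w 0.0154 gf 55.0
```

```bash
python3 -m crank '[-0.0004,-0.003,0,0,0,0,0, -0.0004,-0.006,0,0,0,0,0, -0.0004,-0.01,0,0,0,0,0, -0.0004,-0.014,0,0,0,0,0, -0.0004,-0.018,0,0,0,0,0, -0.0004,-0.022,0,0,0,0,0, -0.0004,-0.022,0,0,0,0,0]' && python3 g.py .5190 .0387 .183 1.7725
```

```text
t: 7.57
tcp_pos: [0.5267, 0.0025, 0.1835]
orientation: [-3.125, -0.318, -0.0]
force: [-0.7, -1.5, -2.8]
grip_width: 0.17
grip_force: 55.0
t 7.57 pos [0.5267 0.0025 0.1835] yaw_y -1.368 q [ 0.15  0.23 -0.32  1.94  0.08  0.98 -1.58]
shift [-0.0002 -0.037   0.0005] turn [-0.0003 -0.0002  0.0011] F [-0.67 -1.5  -2.83] M [0.086 0.034 0.038] w 0.016 gf 55.0
```

```bash
python3 -m crank '[0,-0.003,0,0,0,0,0, 0,-0.007,0,0,0,0,0, 0,-0.012,0,0,0,0,0, 0,-0.017,0,0,0,0,0, 0,-0.022,0,0,0,0,0, 0,-0.027,0,0,0,0,0, 0,-0.032,0,0,0,0,0, 0,-0.036,0,0,0,0,0, 0,-0.037,0,0,0,0,0, 0,-0.037,0,0,0,0,0]' && python3 g.py .5090 .0877 .183 1.7725
```

```text
t: 8.4
tcp_pos: [0.5188, 0.0383, 0.1832]
orientation: [-3.125, -0.317, 0.002]
force: [-5.9, 0.4, -1.3]
grip_width: 0.168
grip_force: 55.0
t 8.4 pos [0.5188 0.0383 0.1832] yaw_y -1.3684 q [ 0.1   0.22 -0.34  1.96  0.09  0.98 -1.65]
shift [ 0.0003 -0.0504  0.0003] turn [-0.0003  0.0009  0.0007] F [-5.9   0.39 -1.34] M [-0.052  1.524  0.018] w 0.0158 gf 55.0
```

```bash
python3 -m crank '[-0.0007,0,0,0,0,0,0, -0.0015,0,0,0,0,0,0, -0.0015,0,0,0,0,0,0, -0.0015,0,0,0,0,0,0]' && python3 g.py .5090 .0877 .183 1.7725
```

```text
t: 8.73
tcp_pos: [0.5183, 0.0376, 0.1837]
orientation: [-3.125, -0.316, -0.002]
force: [0.3, 0.1, -2.9]
grip_width: 0.166
grip_force: 55.0
t 8.73 pos [0.5183 0.0376 0.1837] yaw_y -1.369 q [ 0.11  0.22 -0.34  1.96  0.09  0.98 -1.65]
shift [ 0.0009 -0.051   0.0007] turn [-0.0001 -0.001   0.0001] F [ 0.34  0.05 -2.9 ] M [-0.021 -0.005 -0.002] w 0.0156 gf 55.0
```

```bash
python3 -m crank '[-0.0008,-0.003,0,0,0,0,0, -0.001,-0.007,0,0,0,0,0, -0.001,-0.012,0,0,0,0,0, -0.0012,-0.017,0,0,0,0,0, -0.0013,-0.021,0,0,0,0,0, -0.0014,-0.024,0,0,0,0,0, -0.0015,-0.025,0,0,0,0,0, -0.0015,-0.025,0,0,0,0,0]' && python3 g.py .5090 .0877 .183 1.7725
```

```text
t: 9.4
tcp_pos: [0.5113, 0.0619, 0.1834]
orientation: [-3.125, -0.317, 0.0]
force: [-0.2, -0.4, -1.5]
grip_width: 0.167
grip_force: 55.0
t 9.4 pos [0.5113 0.0619 0.1834] yaw_y -1.3685 q [ 0.07  0.21 -0.36  1.97  0.09  0.98 -1.7 ]
shift [ 0.0029 -0.0257  0.0004] turn [-0.0001 -0.      0.0006] F [-0.25 -0.41 -1.54] M [-0.042  0.012 -0.038] w 0.0157 gf 55.0
```

```bash
python3 -m crank '[0,-0.003,0,0,0,0,0, -0.0002,-0.007,0,0,0,0,0, -0.0003,-0.012,0,0,0,0,0, -0.0004,-0.017,0,0,0,0,0, -0.0005,-0.022,0,0,0,0,0, -0.0006,-0.027,0,0,0,0,0, -0.0007,-0.031,0,0,0,0,0, -0.0008,-0.034,0,0,0,0,0, -0.0008,-0.035,0,0,0,0,0, -0.0008,-0.035,0,0,0,0,0]' && python3 g.py .5090 .0877 .183 1.7725
```

```text
t: 10.23
tcp_pos: [0.5037, 0.096, 0.1835]
orientation: [-3.125, -0.317, -0.0]
force: [1.2, 0.7, -4.5]
grip_width: 0.169
grip_force: 55.0
t 10.23 pos [0.5037 0.096  0.1835] yaw_y -1.3687 q [ 0.02  0.21 -0.38  1.97  0.09  0.98 -1.77]
shift [0.0035 0.0092 0.0005] turn [-0.0001 -0.0002  0.0004] F [ 1.21  0.66 -4.49] M [ 0.179 -0.112  0.025] w 0.0159 gf 55.0
```

```bash
python3 -m crank '[0.0003,-0.003,0,0,0,0,0, 0.0003,-0.007,0,0,0,0,0, 0.0002,-0.012,0,0,0,0,0, 0.0001,-0.016,0,0,0,0,0, 0,-0.02,0,0,0,0,0, 0,-0.023,0,0,0,0,0, 0,-0.025,0,0,0,0,0, 0,-0.026,0,0,0,0,0, 0,-0.026,0,0,0,0,0, 0,-0.026,0,0,0,0,0]' && python3 g.py .5090 .0877 .183 1.7725
```

```text
t: 11.07
tcp_pos: [0.4985, 0.1212, 0.1834]
orientation: [-3.125, -0.316, -0.0]
force: [1.9, 1.1, -2.3]
grip_width: 0.169
grip_force: 55.0
t 11.07 pos [0.4985 0.1212 0.1834] yaw_y -1.3691 q [-0.01  0.21 -0.4   1.97  0.1   0.98 -1.83]
shift [0.0036 0.035  0.0004] turn [-0.0002 -0.0002  0.    ] F [ 1.86  1.08 -2.34] M [ 0.231 -0.27   0.004] w 0.0159 gf 55.0
```

```bash
python3 -m crank '[0.0005,-0.002,0,0,0,0,0, 0.0006,-0.004,0,0,0,0,0, 0.0006,-0.006,0,0,0,0,0, 0.0006,-0.008,0,0,0,0,0, 0.0006,-0.01,0,0,0,0,0, 0.0006,-0.012,0,0,0,0,0, 0.0006,-0.014,0,0,0,0,0, 0.0006,-0.014,0,0,0,0,0, 0.0006,-0.014,0,0,0,0,0]' && python3 g.py .5090 .0877 .183 1.7725
```

```text
t: 11.82
tcp_pos: [0.4962, 0.1351, 0.1834]
orientation: [-3.126, -0.317, 0.0]
force: [-0.3, -0.4, -3.1]
grip_width: 0.167
grip_force: 55.0
t 11.82 pos [0.4962 0.1351 0.1834] yaw_y -1.3688 q [-0.03  0.21 -0.41  1.97  0.1   0.98 -1.86]
shift [0.0031 0.049  0.0004] turn [-0.      0.      0.0002] F [-0.34 -0.38 -3.12] M [-0.006 -0.015 -0.05 ] w 0.0157 gf 55.0
```

```bash
python3 -m crank '[0,-0.001,0,0,0,0,0, 0,-0.002,0,0,0,0,0, 0,-0.003,0,0,0,0,0, 0,-0.004,0,0,0,0,0, 0,-0.005,0,0,0,0,0, 0,-0.006,0,0,0,0,0, 0,-0.007,0,0,0,0,0, 0,-0.008,0,0,0,0,0, 0,-0.008,0,0,0,0,0]' && python3 g.py .5090 .0877 .183 1.7725
```

```text
t: 12.57
tcp_pos: [0.4946, 0.1428, 0.1834]
orientation: [3.125, 0.317, -0.0]
force: [0.1, -1.1, -2.9]
grip_width: 0.168
grip_force: 55.0
t 12.57 pos [0.4946 0.1428 0.1834] yaw_y -1.3689 q [-0.04  0.22 -0.41  1.96  0.1   0.98 -1.87]
shift [0.0031 0.0569 0.0004] turn [0.0002 0.     0.0002] F [ 0.11 -1.15 -2.87] M [-0.037  0.008 -0.021] w 0.0158 gf 55.0
```

```bash
python3 -m crank '[0,-0.001,0,0,0,0,0, 0,-0.002,0,0,0,0,0, 0,-0.003,0,0,0,0,0, 0,-0.004,0,0,0,0,0, 0,-0.004,0,0,0,0,0]' && python3 g.py .5090 .0877 .183 1.7725
```

```text
t: 12.98
tcp_pos: [0.4939, 0.1463, 0.1834]
orientation: [3.125, 0.316, -0.0]
force: [0.4, -5.9, -2.3]
grip_width: 0.169
grip_force: 55.0
t 12.98 pos [0.4939 0.1463 0.1834] yaw_y -1.3694 q [-0.05  0.22 -0.41  1.96  0.1   0.98 -1.88]
shift [0.0031 0.0604 0.0005] turn [ 0.0006  0.0001 -0.0003] F [ 0.4  -5.94 -2.27] M [-1.298 -0.248  0.042] w 0.0158 gf 55.0
```

```bash
python3 -m crank '[0,-0.001,0,0,0,0,0, 0,-0.002,0,0,0,0,0, 0,-0.003,0,0,0,0,0, 0,-0.004,0,0,0,0,0, 0,-0.005,0,0,0,0,0, 0,-0.005,0,0,0,0,0]' && python3 g.py .5090 .0877 .183 1.7725
```

```text
t: 13.48
tcp_pos: [0.4929, 0.1513, 0.1834]
orientation: [3.125, 0.316, 0.0]
force: [0.6, -4.6, -1.4]
grip_width: 0.168
grip_force: 55.0
t 13.48 pos [0.4929 0.1513 0.1834] yaw_y -1.3693 q [-0.06  0.22 -0.42  1.96  0.11  0.98 -1.89]
shift [0.0031 0.0656 0.0004] turn [ 0.0004  0.     -0.0002] F [ 0.59 -4.59 -1.38] M [-1.183 -0.253  0.017] w 0.0158 gf 55.0
```

```bash
python3 -m crank '[0,-0.001,0,0,0,0,0, 0,-0.002,0,0,0,0,0, 0,-0.003,0,0,0,0,0, 0,-0.003,0,0,0,0,0]' && python3 g.py .5090 .0877 .183 1.7725
```

```text
t: 13.82
tcp_pos: [0.4923, 0.1541, 0.1834]
orientation: [3.125, 0.316, 0.0]
force: [2.0, -5.3, -1.4]
grip_width: 0.165
grip_force: 55.0
t 13.82 pos [0.4923 0.1541 0.1834] yaw_y -1.3694 q [-0.06  0.22 -0.42  1.96  0.11  0.98 -1.9 ]
shift [0.003  0.0684 0.0005] turn [ 0.0005  0.     -0.0003] F [ 1.99 -5.25 -1.39] M [-1.418 -0.188 -0.011] w 0.0155 gf 55.0
```

```bash
for i in 1; do python3 -m crank '[0,-0.001,0,0,0,0,0, 0,-0.002,0,0,0,0,0, 0,-0.002,0,0,0,0,0]'; done; python3 g.py .5090 .0877 .183 1.7725
```

```text
t: 14.07
tcp_pos: [0.4919, 0.1558, 0.1834]
orientation: [3.125, 0.315, -0.0]
force: [0.8, -5.9, -1.3]
grip_width: 0.164
grip_force: 55.0
t 14.07 pos [0.4919 0.1558 0.1834] yaw_y -1.3696 q [-0.06  0.22 -0.42  1.96  0.11  0.98 -1.9 ]
shift [0.0031 0.0702 0.0005] turn [ 0.0008  0.0001 -0.0005] F [ 0.82 -5.95 -1.26] M [-1.875 -0.314 -0.004] w 0.0154 gf 55.0
```

```bash
python3 -m crank '[0,-0.0005,0,0,0,0,0, 0,-0.001,0,0,0,0,0, 0,-0.001,0,0,0,0,0]'; python3 g.py .5090 .0877 .183 1.7725
```

```text
t: 14.32
tcp_pos: [0.4918, 0.1566, 0.1834]
orientation: [3.125, 0.315, 0.0]
force: [1.2, -7.2, -1.5]
grip_width: 0.164
grip_force: 55.0
t 14.32 pos [0.4918 0.1566 0.1834] yaw_y -1.3697 q [-0.06  0.22 -0.42  1.96  0.11  0.98 -1.9 ]
shift [0.0031 0.071  0.0005] turn [ 0.001   0.0001 -0.0006] F [ 1.22 -7.22 -1.5 ] M [-2.014 -0.26  -0.02 ] w 0.0154 gf 55.0
```

```bash
python3 -m crank '[0,-0.0005,0,0,0,0,0, 0,-0.001,0,0,0,0,0, 0,-0.0015,0,0,0,0,0, 0,-0.0015,0,0,0,0,0]'; python3 g.py .5090 .0877 .183 1.7725
```

```text
t: 14.65
tcp_pos: [0.4917, 0.157, 0.1834]
orientation: [3.124, 0.314, -0.0]
force: [2.9, -14.0, 1.9]
grip_width: 0.166
grip_force: 55.0
t 14.65 pos [0.4917 0.157  0.1834] yaw_y -1.3704 q [-0.07  0.22 -0.42  1.96  0.11  0.98 -1.91]
shift [0.0032 0.0713 0.0006] turn [ 0.0023  0.0003 -0.0013] F [  2.86 -13.96   1.86] M [-3.599 -0.692 -0.016] w 0.0156 gf 55.0
```

```bash
python3 -m crank '[0,-0.0005,0,0,0,0,0, 0,-0.001,0,0,0,0,0, 0,-0.001,0,0,0,0,0]'; python3 g.py .5090 .0877 .183 1.7725
```

```text
t: 14.9
tcp_pos: [0.4916, 0.1572, 0.1834]
orientation: [3.123, 0.313, -0.0]
force: [3.0, -15.8, 2.0]
grip_width: 0.165
grip_force: 55.0
t 14.9 pos [0.4916 0.1572 0.1834] yaw_y -1.3709 q [-0.07  0.22 -0.42  1.96  0.11  0.99 -1.91]
shift [0.0032 0.0716 0.0007] turn [ 0.0032  0.0004 -0.0018] F [  2.95 -15.82   2.05] M [-4.581 -0.824  0.005] w 0.0155 gf 55.0
```

```bash
python3 -m crank '[0,0,0,0,0,0,0, 0,0,0,0,0,0,0, 0,0,0,0,0,0,0, 0,0,0,0,0,0,0, 0,0,0,0,0,0,0, 0,0,0,0,0,0,0]'; python3 g.py .5090 .0877 .183 1.7725; python3 - <<'E'
from rig import camera
from h import *
t=camera("top");s=camera("scene")
cv2.imwrite("pics/c4.png",np.vstack([crop(t,165,160,200,75,4),crop(s,230,140,200,75,4)]))
E
```

```text
t: 15.4
tcp_pos: [0.4917, 0.1572, 0.1835]
orientation: [3.123, 0.313, 0.0]
force: [3.3, -16.7, 2.6]
grip_width: 0.169
grip_force: 55.0
t 15.4 pos [0.4917 0.1572 0.1835] yaw_y -1.371 q [-0.07  0.22 -0.42  1.96  0.11  0.99 -1.91]
shift [0.0032 0.0716 0.0007] turn [ 0.0031  0.0003 -0.0019] F [  3.31 -16.66   2.57] M [-4.647 -0.791 -0.019] w 0.0159 gf 55.0
```

View pics/c4.png

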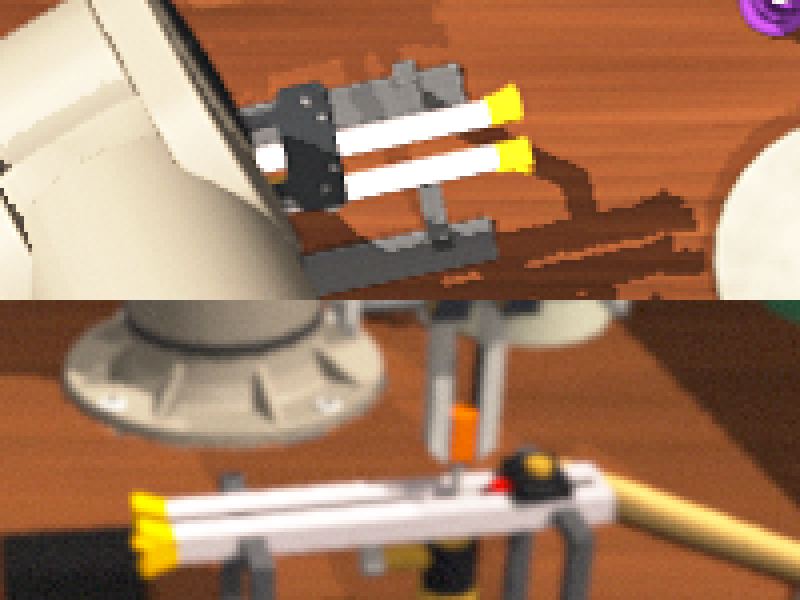

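```bash
python3 - <<'E'
import cv2,numpy as np
for f,ox in(("c3",165),("c4",230)):
    im=cv2.imread(f"pics/{f}.png")[300:600][2::4,2::4]; h=cv2.cvtColor(im,cv2.COLOR_BGR2HSV)
    oy=150 if f=="c3" else 140
    red=(((h[...,0]<6)|(h[...,0]>174))&(h[...,1]>180)&(h[...,2]>150)); v,u=np.nonzero(red); print(f,"red",u.min()+ox,u.max()+ox,u.mean()+ox,v.mean()+oy,len(u))
    r0=slice(105-0,0) 
    y0=174-oy
    X=slice(345-ox,385-ox) if f=="c4" else slice(345-ox,365-ox)
    for r in range(y0+2,y0+16,2): print(r+oy," ".join("%3d"%q for q in h[r,X,2]))
E
```

```text
c3 red 348 350 349.0 187.0 3
176 156 165 169 167 173 170 171 169 172 167 168 169 165 159 144 140 141 136 136 139
178 148 150 150 158 164 172 174 174 168 160 153 152 138 111  82 103 126 146 151 149
180 157 157 157 157 160 167 173 179 155 107  61  51  43  47  85 162 227 242 244 246
182 171 175 181 180 178 182 176 157 125  77  38  33  37  38  52 100 147 182 210 222
184 249 250 250 251 251 252 245 215 149  90  55  30  29  34  44  53  69  87 105 115
186 240 235 239 249 252 252 250 232 177 121  79  51  30  29  38  38  48  51  41  52
188 169 181 200 230 238 237 232 226 212 187 153 112  71  40  25  31  37  41  38  43
c4 red 353 356 354.6666666666667 185.91666666666666 12
176 237 240 238 221 180 183 204 198 196 185 175 168 165 155 148 138 132 130 131 135 139 140 138 140 143 144 142 148 150 156 161 158 153 150 141 142 142 139 137 140
178 237 238 232 206 175 178 189 183 173 168 156 146 138 115  82  75 101 126 147 159 151 133 117 113 138 148 151 154 157 158 165 164 163 162 159 155 150 145 138 141
180 173 181 186 183 176 181 180 179 175 155 102  63  43  37  45  79 145 213 240 247 247 241 203 143 159 216 234 228 215 211 214 215 203 188 176 170 170 165 157 156
182 166 172 180 188 195 201 201 188 150 112  74  43  35  40  35  46  88 132 170 202 218 217 175 103  92 167 231 250 252 252 252 251 250 242 227 208 188 180 174 170
184 222 244 250 249 251 249 250 240 215 190 166 117  67  45  42  43  45  60  81  99 112 106  86  56  47  58 112 178 220 229 228 221 224 237 246 252 253 252 247 239
186 225 239 242 241 234 219 200 203 234 247 241 193 134  81  41  38  44  49  46  46  52  42  51  52  42  43  47  82 132 176 202 211 222 234 246 250 251 252 252 254
188 225 236 237 234 226 202 195 211 224 231 225 171 107  67  29  30  31  43  39  45  42  45  45  42  50  44  48  95 175 237 252 251 251 251 250 250 248 244 236 231
```

Solid stop held at about 17 N. The housing has shifted about 0.6 px (roughly 1.5 mm), and the red block has moved about 5 px, or 12 mm. The torch hangs in the rail between the posts. Next I'll unload, lower onto the channel floor and release.

```bash
python3 -m crank '[0,0.001,0,0,0,0,0, 0,0.002,0,0,0,0,0, 0,0.003,0,0,0,0,0, 0,0.003,0.0005,0,0,0,0, 0,0.003,0.001,0,0,0,0, 0,0.003,0.001,0,0,0,0]'; python3 g.py .5090 .0877 .183 1.7725
```

```text
t: 16.0
tcp_pos: [0.4918, 0.1567, 0.1824]
orientation: [3.125, 0.316, 0.0]
force: [0.6, -6.8, 0.2]
grip_width: 0.168
grip_force: 55.0
t 16.0 pos [0.4918 0.1567 0.1824] yaw_y -1.3693 q [-0.06  0.22 -0.42  1.96  0.11  0.98 -1.9 ]
shift [ 0.003   0.071  -0.0006] turn [ 0.0004 -0.0001 -0.0002] F [ 0.64 -6.78  0.21] M [-1.688 -0.314 -0.013] w 0.0157 gf 55.0
```

```bash
python3 -m crank '[0,0.0007,0,0,0,0,0, 0,0.0014,0,0,0,0,0, 0,0.0014,0,0,0,0,0]'; python3 g.py .5090 .0877 .183 1.7725
```

```text
t: 16.25
tcp_pos: [0.4918, 0.1562, 0.1824]
orientation: [-3.125, -0.317, 0.0]
force: [-0.2, -0.3, -2.6]
grip_width: 0.166
grip_force: 55.0
t 16.25 pos [0.4918 0.1562 0.1824] yaw_y -1.3687 q [-0.06  0.22 -0.42  1.96  0.11  0.98 -1.9 ]
shift [ 0.0031  0.0705 -0.0007] turn [-0.0007  0.      0.0003] F [-0.24 -0.26 -2.63] M [ 0.043 -0.048  0.016] w 0.0156 gf 55.0
```

```bash
python3 -m crank '[0,0,0.0004,0,0,0,0, 0,0,0.0008,0,0,0,0, 0,0,0.0008,0,0,0,0.02, 0,0,0.0008,0,0,0,0.03, 0,0,0.0008,0,0,0,0.04, 0,0,0.0008,0,0,0,0.04, 0,0,0.0008,0,0,0,0.04, 0,0,0.0008,0,0,0,0.04]'; python3 g.py .5090 .0877 .183 1.7725
```

```text
t: 16.92
tcp_pos: [0.492, 0.1557, 0.1817]
orientation: [-3.126, -0.316, -0.0]
force: [0.9, -0.8, -0.0]
grip_width: 0.428
grip_force: 0.0
t 16.92 pos [0.492  0.1557 0.1817] yaw_y -1.3691 q [-0.06  0.22 -0.42  1.96  0.11  0.98 -1.9 ]
shift [ 0.003   0.07   -0.0013] turn [-0.     -0.0002  0.    ] F [ 0.92 -0.83 -0.02] M [0.063 0.014 0.014] w 0.0402 gf 0.0
```

Released. Now I'll go straight up, then back away to clear the view.

```bash
python3 -m crank '[0,0,-0.005,0,0,0,0.04, 0,0,-0.015,0,0,0,0.04, 0,0,-0.035,0,0,0,0.04, 0,0,-0.06,0,0,0,0.04, 0,0,-0.09,0,0,0,0.04, 0,0.02,-0.12,0,0,0,0.04, 0,0.05,-0.13,0,0,0,0.04, 0,0.085,-0.13,0,0,0,0.04, 0,0.12,-0.13,0,0,0,0.04, 0,0.155,-0.13,0,0,0,0.04]' && python3 -m crank '[0,0.03,0,0,0,0,0.04, 0,0.06,0,0,0,0,0.04, 0,0.09,0,0,0,0,0.04, 0,0.11,0,0,0,0,0.04, 0,0.12,0,0,0,0,0.04, 0,0.12,0,0,0,0,0.04, 0,0.12,0,0,0,0,0.04]'; python3 - <<'E'
from rig import camera
from h import *
t=camera("top");s=camera("scene")
cv2.imwrite("pics/c5.png",np.vstack([crop(t,165,160,200,75,4),crop(s,230,140,200,75,4)]))
E
```

```text
t: 17.75
tcp_pos: [0.5232, 0.0023, 0.3132]
orientation: [3.125, 0.317, 0.003]
force: [1.2, 1.5, -1.3]
grip_width: 0.424
grip_force: 0.0
t: 18.33
tcp_pos: [0.547, -0.1129, 0.312]
orientation: [-3.125, -0.317, -0.0]
force: [0.5, 0.5, 0.7]
grip_width: 0.426
grip_force: 0.0
```

View pics/c5.png

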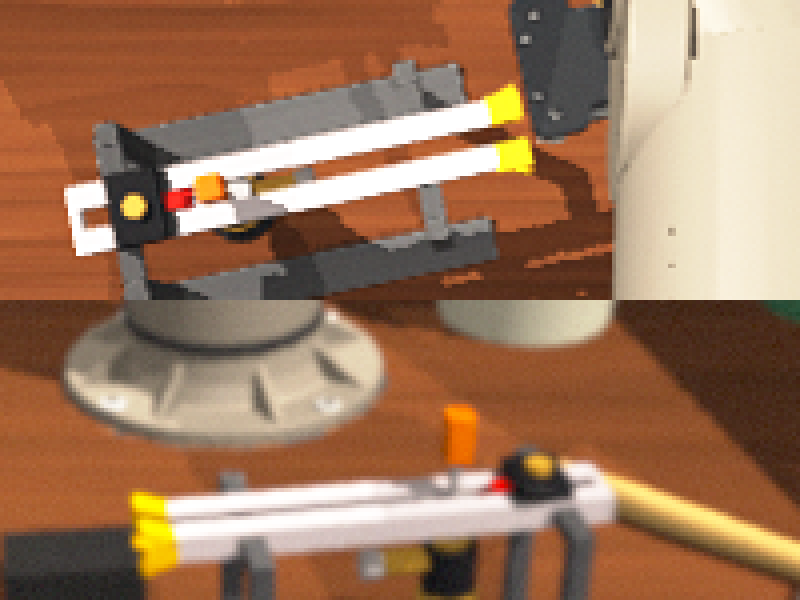

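The torch hangs in the rail with its grip at crop (208,187), the red tab is at (178,198), and the screw has shifted about 5 crop px. That matches the switch being home and the housing being at its stop.

```bash
python3 -c "from rig import hand_in; print(hand_in())"
```

```text
the job is handed in; nothing more can be done
None
```

The job is handed in: the black torch hangs in the rail with the red switch pushed home to the solid stop (held there at about 17 N, highest reading under 18 N), and the gripper is open and clear of everything.

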